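# Level the tray dock and roll the instrument tray home

## Robot

A 7-joint arm with a two-finger parallel gripper is mounted at the origin on the work surface. World frame = base frame: x ahead of the robot, y to its left, z up, the work surface at z = 0. Lengths are in m, angles in rad, forces in N, time in s.
With the tool pointing down it reaches from about 0.4 to 0.85 m from the base axis. Payload 4.5 kg.
Tool frame: the origin (TCP) lies on the centre line of the jaws, within the pads' length; the fingertips stand 8 mm ahead of it and the grasp point (between the pads) lies 11 mm behind it (ctrl.tip_reach is the distance from the TCP to the fingertips, in m); z points along the fingers, y is the line along which they close (so a half turn about z gives the same grasp; the last joint's range is limited). The gripper opens to 88 mm and grips with 3 to 60 N. Pads are 18 mm wide; open, the fingers measure 123 mm over their backs; the gripper's body (75 mm by 187 mm) begins 45 mm behind the grasp point.
Start: joints at [1.362, 0.689, -0.195, 1.565, 0.157, 0.902, -0.215], TCP at [0.15, -0.607, 0.223] pointing down, gripper open.
Joint ranges: [-3.01, 3.01], [-0.46, 2.08], [-1.47, 1.51], [0.13, 2.56], [-1, 4.14], [0.04, 2.09], [-2.66, 2.66]. Speed limits (rad/s): [2.57, 2.57, 3.14, 3.14, 3.14, 3.14, 3.14].

## Interface

Orientations are given as [roll, pitch, yaw] about the fixed x, y, z axes, in that order (R = Rz(yaw) Ry(pitch) Rx(roll)).
In Python, from bench import ctrl, command_gripper, kinematics, sense, vision, workorder, nets gives the robot as it stands. Calls block until the motion is done:
- ctrl.movep(position, orientation): joint-space move of the TCP to a pose.
- ctrl.move_l(position, rotation=None, rate=0.15, threshold=None): straight line of the TCP; rotation=None keeps the orientation; rate is the mean speed in m/s. With threshold (N) it stops when the force on the tool has changed by that much, and returns True; else False.
- ctrl.move_j(angles): joint-space move.
- command_gripper(opening, force=None): finger opening in m; force is the grip in N (None keeps the last); returns when the fingers have stopped.
- ctrl.pause(seconds).
- kinematics.inverse_kinematics(position, orientation): joint angles nearest the present ones, or None.
- sense(): the state.
- vision.grab_frame(name): name is "side" or "top"; returns a dict with "frame" (400x640x3 uint8, blue, green, red), "K" (3x3 intrinsics, pixels), "camera_from_world" (4x4, takes a point from world to camera coordinates). Camera axes: x right, y down, z forward; pixel columns grow to the right and rows downward; lengths in m; the calibration is good to about 2 mm. A picture is of the moment at which its call begins. There is no depth.
A pose or a line that the arm cannot do raises ctrl.MotionError and nothing moves.
- workorder.sign_off(): hands the job in; it is judged then, once.
Trained networks look in a picture, given as the dict that the camera call returned (one of the last four; its "shot" number tells which), for a name from the list of things; names that differ only in an ending like _2 or _b are one class to them, and where a whole thing is asked for, a point or a joint stands for the part that bears it (a point fixed in the world has none). Each returns a list of dicts, best first, with "p" (0 to 1); they miss things now and then, are a little off and sometimes report something else, mostly with a low value. They report only what shows in the picture. A call takes as long as a camera call. They do not tell look-alikes from the thing itself.
- nets.search_frame(target, picture): "at" ([x, y, z] in m, in the coordinates of the camera as it stood for that picture, good to about 4 mm: the middle of the surface that is visible of it).
- nets.place_of(target, picture): "at" ([x, y, z] in m, in the coordinates of the camera as it stood for that picture, good to about 4 mm: a listed point, or the origin of a listed thing).
The state is a dict: "time": time; "joints": joint angles; "joint_velocities": joint speeds; "joint_torque": joint torques, N m; "tcp_pos": TCP position; "tcp_rot": TCP orientation; "ft_force": force on the tool from outside, world axes, zero at the start; "torque": the same for the moment, N m; "opening": finger opening in m; "grip_force": force on a finger pad.
Only numpy, scipy, OpenCV 4.12 (cv2) and the standard library are available. Lean on these libraries where they do the work, as an engineer would, in place of code of your own. Each camera call takes 0.05 s, during which the arm holds its last target. There are 200 camera calls.

## Task

The platform at the end of the instrument tray dock stands crooked: turn the two black wing knobs at its foot until the platform is level both ways, with the tray still waiting on the roller lane. Then push the steel instrument tray along the rollers onto the levelled platform until it is fully home against the end stop, and leave it standing there with the platform still level. Do not disturb the other things on the table.

Things in the scene. Friction and masses are not known exactly. Their poses are not given: they have to be found in the camera images.
- dock: tray dock, a metal stand 170 mm (x) by 500 mm (y), fixed; origin on the table under its centre. In its frame a lane of 8 free rollers runs along y from -250 to +15 mm on the line x=0 (roller tops z=136 mm; side rails: inner faces x=+-68, tops z=143 mm). The tilting platform continues the lane at the +y end; the knobs stand on the -x side, facing the robot.
- platform: tilting aluminium platform, 160 mm (x) by 200 mm (y), with 5 free rollers (tops 26 mm above the origin). Origin at its pivot, at (0, 130, 110) mm in the dock's frame; z is straight up when level, x and y are then the dock's. Side fences: inner faces x=+-70, tops 33 mm up. End stop: inner face y=+95, top 58 mm up. Starts tipped 4 to 7 degrees; only the knobs move it.
- knob_a (a joint): angle (rad) of the wing knob nearer the lane (y=55 mm in the dock's frame), growing counter-clockwise looking down its axis. Stiff (0.1 N m), stops at +-2.9. It rides on the cradle, so it shifts up to 10 mm when knob_b turns. It tips the platform about its y axis, 0.045 rad per rad of knob: counter-clockwise raises the edge on the knobs' side (-x). Zero is not the level setting.
- knob_b (a joint): angle of the wing knob nearer the end stop (at y=205 mm in the dock's frame), as knob_a; it tips the platform about its x axis, 0.045 rad of platform per rad of knob: counter-clockwise raises the end-stop (+y) end. Zero is not the level setting.
- knob_a_grip (a point): grip point on knob_a's axis, mid wing. Its z axis is the knob's axis, pointing up and leaning 28 degrees from vertical towards the dock's -x side; its x axis runs along the wing and turns with the knob. The wing is a black bar 64 mm long and 16 mm thick, from 23 mm below this point (where a 58 mm metal disc begins) to 13 mm above it along the axis.
- knob_b_grip (a point): the same point of knob_b, whose foot is fixed to the dock
- tray: the open steel instrument tray, 120 mm (x) by 170 mm (y) by 70 mm high, 0.4 to 0.8 kg with its contents; origin at the centre of its underside. It starts on the roller lane with its sides along the dock. Home, its +y wall touches the platform's end stop: its origin is then at (0, 10, 26) mm in the platform's frame.
- ring: bystander: gold perforated fixator ring, 150 mm across, 8 mm thick, lying on the table; origin under its centre
- bottle: bystander: clear bottle, 60 mm across, 160 mm tall; origin under its centre
- bowl: bystander: steel bowl, 110 mm across, 45 mm tall; origin under its centre
- jar: bystander: white jar, 48 mm across, 60 mm tall; origin under its centre
- wrench: bystander: steel wrench 150 mm long lying on the table; origin under its centre, x along it
- clamp: bystander: steel clamp block 70 by 30 by 36 mm; origin under its centre
There are look-alikes about, which are no part of the job. What is shaped like the tray but orange or turquoise is not meant.

How it is judged:
By the outcome, as a careful person would: the job done as asked, in the order asked, and still so for the second after the job is handed in, with the robot touching nothing.
It also fails if it takes over 72 s, if anything falls off the work surface, if the arm or the gripper's body presses on something with over 40 N, if the wrist force passes 120 N, or if a joint passes its speed limit or range.

## Working session

There is one attempt and no reset: what is moved stays moved. The work goes in short steps, each a Python script; the robot and the scene stay as the last script left them, time stands still between calls to the robot, and variables do not carry over. Pictures are saved under pics/ and viewed, at most 10 in all, crops included, and the job is handed in when it is done.

```bash
mkdir -p pics
cat > h.py <<'E'
import numpy as np, cv2
from bench import ctrl, command_gripper, kinematics, sense, vision, workorder, nets
from scipy.spatial.transform import Rotation as R
def w(pic,p):
    T=np.linalg.inv(pic["camera_from_world"]); return T[:3,:3]@np.array(p)+T[:3,3]
def px(pic,P):
    T=pic["camera_from_world"]; P=np.atleast_2d(P); c=P@T[:3,:3].T+T[:3,3]; u=c@pic["K"].T; return u[:,:2]/u[:,2:]
E
python3 - <<'E'
from h import *
for n in("side","top"):
    f=vision.grab_frame(n); cv2.imwrite(f"pics/{n}0.png",f["frame"])
    print(n,f["K"][0,0],np.round(np.linalg.inv(f["camera_from_world"]),3).tolist())
    for t in("dock","platform","tray","knob_a","knob_a_grip","knob_b_grip","ring","bottle","bowl","jar","wrench","clamp"):
        for d in nets.place_of(t,f)[:3]:
            P=w(f,d["at"]); print(t,round(d["p"],2),np.round(P,3),np.round(px(f,P)[0]), {k:v for k,v in d.items() if k not in("at","p")})
print(sense()["time"])
E
```

```text
side 464.5743683310245 [[0.656, -0.579, 0.484, -0.226], [-0.754, -0.49, 0.437, -0.693], [-0.016, -0.651, -0.759, 1.257], [0.0, 0.0, 0.0, 1.0]]
dock 0.93 [ 0.604 -0.032  0.003] [335. 194.] {}
platform 0.56 [0.651 0.09  0.111] [317. 150.] {}
tray 0.9 [ 0.342 -0.43  -0.001] [383. 316.] {}
tray 0.66 [ 0.563 -0.159  0.139] [358. 194.] {}Traceback (most recent call last):
  File "<stdin>", line 6, in <module>
ValueError: it knows: bottle, bowl, clamp, dock, jar, knob_a_grip, knob_b_grip, platform, ring, tray, wrench
```

View pics/side0.png

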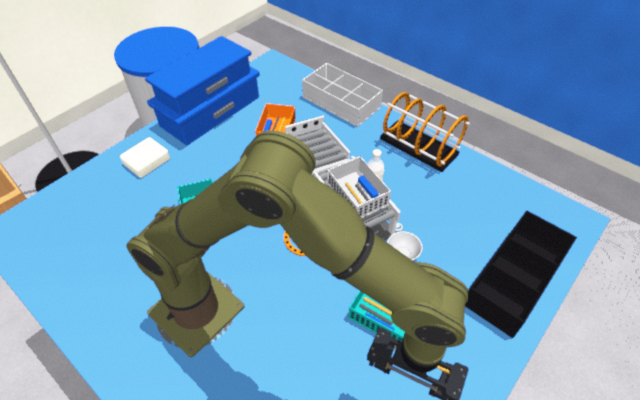

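The side view shows the grey tray on the lane at about (358,190). Look-alikes are an orange tray at (275,120), a turquoise one at (375,312) and another turquoise one at (195,190). The arm hides the knobs.

Run:
```python
from h import *
for n in("top","side"):
    f=vision.grab_frame(n)
    if n=="top": cv2.imwrite(f"pics/{n}0.png",f["frame"]); print(n,f["K"][0,0],np.round(np.linalg.inv(f["camera_from_world"]),3).tolist())
    for t in("dock","platform","tray","knob_a_grip","knob_b_grip","ring","bottle","bowl","jar","wrench","clamp"):
        for d in nets.place_of(t,f)[:3]:
            P=w(f,d["at"]); print(t,round(d["p"],2),np.round(P,3),np.round(px(f,P)[0]), {k:v for k,v in d.items() if k not in("at","p")})
print(sense()["time"],sense()["tcp_rot"])
```

```text
top 431.0345900748104 [[0.007, -0.998, 0.055, 0.438], [-1.0, -0.006, 0.027, -0.05], [-0.026, -0.055, -0.998, 1.174], [0.0, 0.0, 0.0, 1.0]]
dock 0.84 [ 0.603 -0.029 -0.003] [328. 163.] {}
platform 0.94 [0.652 0.093 0.111] [279. 137.] {}
platform 0.27 [ 0.551 -0.348  0.001] [446. 182.] {}
tray 0.83 [ 0.711  0.359 -0.001] [189. 124.] {}
tray 0.8 [ 0.339 -0.431 -0.001] [477. 261.] {}
tray 0.63 [ 0.558 -0.156  0.131] [379. 174.] {}
knob_a_grip 0.75 [0.49  0.072 0.094] [287. 202.] {}
knob_b_grip 0.61 [0.546 0.21  0.084] [234. 180.] {}
ring 0.33 [ 0.554 -0.345 -0.   ] [444. 181.] {}
ring 0.16 [ 0.65  -0.229 -0.002] [401. 146.] {}
bottle 0.81 [ 0.737 -0.103 -0.002] [355. 115.] {}
bowl 0.73 [ 0.552 -0.347 -0.   ] [445. 182.] {}
jar 0.81 [ 0.39  -0.208 -0.002] [394. 241.] {}
wrench 0.66 [ 0.65  -0.227  0.001] [401. 146.] {}
clamp 0.56 [ 0.445  0.202 -0.004] [244. 220.] {}
dock 0.63 [ 0.603 -0.029 -0.001] [334. 195.] {}
tray 0.9 [ 0.709  0.359 -0.001] [276. 132.] {}
tray 0.76 [ 0.341 -0.428 -0.002] [383. 316.] {}
tray 0.69 [ 0.562 -0.159  0.135] [358. 195.] {}
ring 0.44 [ 0.394 -0.074  0.005] [304. 238.] {}
bottle 0.5 [ 0.734 -0.101 -0.   ] [373. 183.] {}
bowl 0.95 [ 0.553 -0.35   0.005] [402. 253.] {}
wrench 0.52 [ 0.645 -0.225 -0.003] [386. 216.] {}
1.4 [ 3.14146541e+00 -4.66334443e-06  2.42783737e-01]
```

View pics/top0.png

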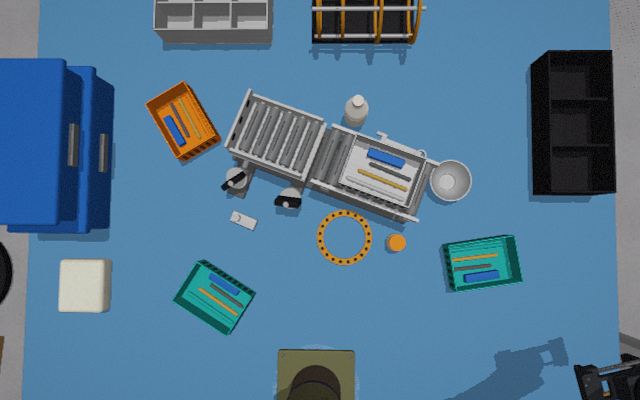

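The top view shows the grey tray on the lane at (382,172), the platform at (277,135), knob A at (288,200) and knob B at (235,180). Possible confusions for the tray are orange (183,120), turquoise (215,297), turquoise (482,263) and steel (382,172). I choose the steel one. Next I check it in a crop and fit the dock yaw and wing angles.

```bash
cat >> h.py <<'E'
D0=np.array([.6033,-.030,0]); YAW=-.37
def ax(): 
    return np.array([np.cos(YAW),np.sin(YAW),0]),np.array([-np.sin(YAW),np.cos(YAW),0])
def dock(x,y,z): X,Y=ax(); return D0+x*X+y*Y+[0,0,z]
def knobR(phi):  # wing frame
    return R.from_euler('z',YAW)*R.from_euler('y',-28,degrees=True)*R.from_euler('z',phi)
def fitknob(f,g0,size=34):
    """fit black wing box: returns grip pos, phi (mod pi), iou"""
    im=f["frame"].max(2); S=6
    c=px(f,g0)[0]; o=(c-size).astype(int); sub=im[o[1]:o[1]+2*size,o[0]:o[0]+2*size]
    m=(cv2.resize(sub,None,fx=S,fy=S,interpolation=cv2.INTER_CUBIC)<70).astype(np.uint8)
    box=np.array([[a,b,e] for a in(-.032,.032) for b in(-.008,.008) for e in(-.023,.013)])
    def iou(phi,dx,dy,dz=0):
        P=knobR(phi).apply(box)+g0+knobR(0).apply([dx,dy,dz])
        u=((px(f,P)-o+.5)*S-.5).astype(np.int32); k=np.zeros_like(m); cv2.fillConvexPoly(k,cv2.convexHull(u),1)
        return (k&m).sum()/max(1,(k|m).sum())
    best=max(((iou(p,dx,dy),p,dx,dy) for p in np.arange(0,np.pi,.12) for dx in np.arange(-.012,.013,.006) for dy in np.arange(-.012,.013,.006)))
    for s in(.5,.25,.12):
        _,p,dx,dy=best
        best=max([best]+[(iou(p+a*.12*s,dx+b*.006*s,dy+e*.006*s),p+a*.12*s,dx+b*.006*s,dy+e*.006*s) for a in(-1,0,1) for b in(-1,0,1) for e in(-1,0,1)])
    return g0+knobR(0).apply([best[2],best[3],0]),best[1],best[0]
E
python3 - <<'E'
from h import *
f=vision.grab_frame("top")
for n,y in(("a",55),("b",205)):
    g=dock(-.141,y/1000,.089); d=nets.place_of(f"knob_{n}_grip",f)
    print([np.round(w(f,e["at"]),3) for e in d[:2]], g)
    r=fitknob(f,g); print(n,np.round(r[0],4),round(r[1],3),round(r[2],2))
im=cv2.resize(f["frame"],None,fx=3.6,fy=3.6,interpolation=cv2.INTER_CUBIC)
def line(*P,c=(0,0,255)):
    u=((px(f,np.array(P))+.5)*3.6).astype(int)
    cv2.polylines(im,[u.astype(np.int32)],False,c,1)
for s in(-.068,.068): line(dock(s,-.25,.143),dock(s,.015,.143))
for s in(-.08,.08): line(dock(s,.03,.143),dock(s,.23,.143),c=(0,255,0))
cv2.imwrite("pics/crop.png",im[int(85*3.6):int(225*3.6),int(215*3.6):int(435*3.6)])
E
```

```text
[array([0.487, 0.072, 0.093]), array([ 0.604, -0.024, -0.007])] [0.49173069 0.07226578 0.089     ]
a [0.4903 0.0704 0.0886] 1.89 0.37
[array([0.544, 0.212, 0.082]), array([ 0.443,  0.198, -0.006])] [0.54597301 0.21211488 0.089     ]
b [0.5416 0.2138 0.0865] 2.52 0.3
```

View pics/crop.png

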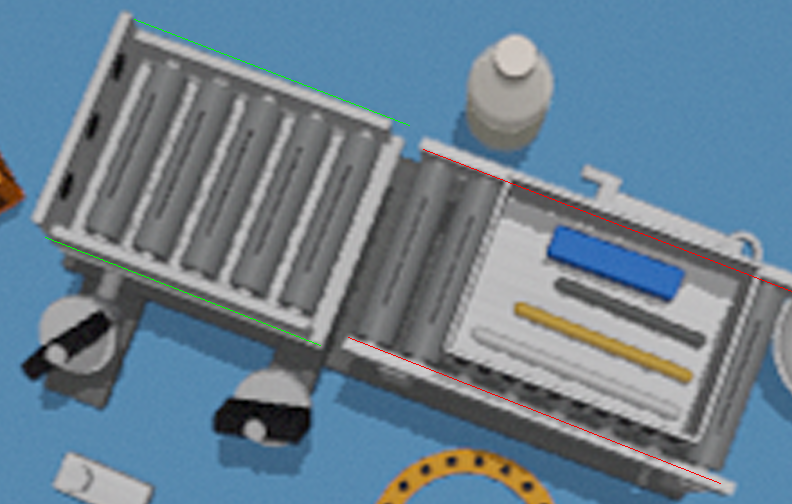

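The crop confirms the steel tray (crop px 450–750, 180–440) on the lane, with wing A lying near-horizontal at (262,420) and wing B diagonal at (67,343). The drawn rails are about 0.013 rad too steep, so I correct the yaw to -0.357. Then I probe the fence tops by touch.

```bash
sed -i 's/YAW=-.37/YAW=-.357/; s/<70).astype(np.uint8)/<60).astype(np.uint8); cv2.circle(cc:=np.zeros_like(m),tuple(int(v) for v in (c-o+.5)*S),17*S,1,-1); m\&=cc/' h.py
cat >> h.py <<'E'
DOWN=lambda: [np.pi,0,YAW-np.pi/2]   # tool y along dock +-x? (checked below)
def probe(pts,rot,hov=.182,low=.105):
    out=[]
    for x,y in pts:
        p=dock(x,.13+y,hov+ctrl.tip_reach)
        ctrl.movep(p,rot)
        q=p.copy(); q[2]=low+ctrl.tip_reach
        hit=ctrl.move_l(q,rate=.06,threshold=3)
        s=sense(); out.append(s["tcp_pos"][2]-ctrl.tip_reach)
        print((x,y),hit,np.round(out[-1],4),np.round(s["ft_force"],1),round(s["time"],2))
        ctrl.move_l(np.r_[s["tcp_pos"][:2],p[2]],rate=.2)
    return out
E
python3 - <<'E'
from h import *
print(ctrl.tip_reach,sense()["time"])
f=vision.grab_frame("top")
for n,y in(("a",55),("b",205)):
    r=fitknob(f,dock(-.141,y/1000,.089)); print(n,np.round(r[0],4),round(r[1],3),round(r[2],2))
# tool y along dock x: yaw candidates
q0=np.array(sense()["joints"]); c=[]
for k in(YAW+np.pi/2,YAW-np.pi/2):
    q=kinematics.inverse_kinematics(dock(-.075,.07,.19),[np.pi,0,k]); c.append((abs(np.array(q)-q0).max() if q is not None else 9,k)); print(k,None if q is None else np.round(q,2))
rot=[np.pi,0,min(c)[1]]
command_gripper(0.0,20)
ctrl.movep(dock(-.075,.07,.26),rot)
z=probe([(-.075,-.06),(-.075,.06),(.075,.06)],rot)
print("rise +y",(z[1]-z[0])/.12,"rise +x",(z[2]-z[1])/.15)
E
```

```text
0.008 1.55
a [0.4894 0.0736 0.088 ] 1.934 0.69
b [0.5428 0.2113 0.089 ] 2.534 0.62
1.2137963267948966 [ 0.02  0.66 -0.36  1.79  0.32  0.74 -0.86]
-1.9277963267948965 [ 0.44  0.94 -1.26  1.77  0.97  1.2   1.67]
(-0.075, -0.06) True 0.1294 [-0.7 -0.1  3.3] 6.9
(-0.075, 0.06) True 0.1243 [-0.7  0.3  4.3] 8.77
(0.075, 0.06) True 0.1111 [0.2 0.1 4.3] 10.93
rise +y -0.041959568473715764 rise +x -0.08848602056119056
```

Run:
```python
from h import *
s=sense(); print(s["tcp_pos"],s["tcp_rot"],s["opening"],dock(.075,.19,.19))
a=vision.grab_frame("top");b=vision.grab_frame("side")
u=px(a,s["tcp_pos"])[0];v=px(b,s["tcp_pos"])[0];print(u,v)
def c(f,u): 
    x,y=(int(max(0,k-65)) for k in u); return cv2.resize(f["frame"][y:y+130,x:x+130],(395,395),interpolation=cv2.INTER_CUBIC)
cv2.imwrite("pics/p1.png",np.hstack([c(a,u),c(b,v)]))
```

```text
[0.73928852 0.12153523 0.18956628] [-3.13844796e+00  2.64200407e-03  1.21419576e+00] 0.0005201732440504102 [0.73996955 0.12181052 0.19      ]
[262.43552005  92.89772025] [326.55182757 116.10651604]
```

View pics/p1.png

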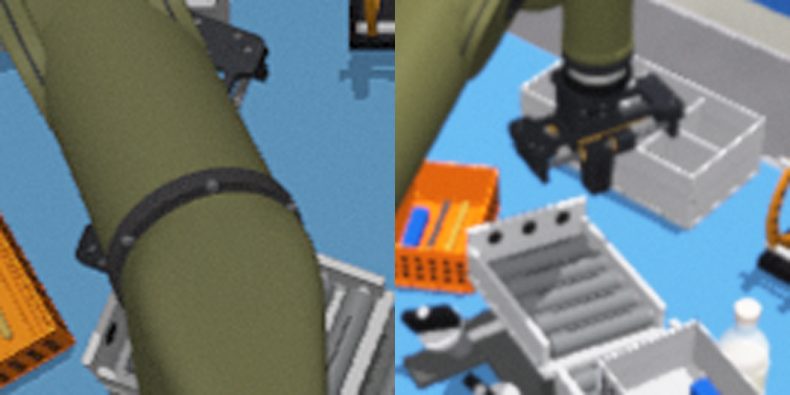

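The right half shows the closed fingers hovering over the far fence. The platform's end-stop corners are at side px about (286,128) and (323,116), and its front fence corner is at about (348,151). The touched heights sit below nominal, so I check them against the projected model.

Run:
```python
from h import *
b=vision.grab_frame("side")
obs=np.array([[285.7,128.3],[323.5,116.1],[348.2,151.3],[310.3,170]])
L=np.array([[-.08,.1,.058],[.08,.1,.058],[.078,-.1,.033],[-.078,-.1,.033]])
def P(ry,rx,z): 
    X=L.copy(); X=R.from_euler('xy',[ry,-rx]).apply(L)
    return R.from_euler('z',YAW).apply(X)+dock(0,.13,z)
print(obs.tolist())
for a in((-.042,-.0885,.11),(-.042,-.0885,.09),(0,0,.11),(.042,.0885,.11),(-.1,-.0885,.11)):
    print(a,np.round(px(b,P(*a))-obs,1).tolist())
from scipy.optimize import least_squares
r=least_squares(lambda q:(px(b,P(*q))-obs).ravel(),[0,0,.11]); print(r.x,np.round(r.fun,1))
print(np.round(px(b,np.array([dock(.075,.19,.143),dock(-.075,.19,.143),dock(-.075,.07,.143)])),1))
```

```text
[[285.7, 128.3], [323.5, 116.1], [348.2, 151.3], [310.3, 170.0]]
(-0.042, -0.0885, 0.11) [[-2.3, -1.2], [-0.4, -0.5], [2.8, 1.8], [0.3, -3.4]]
(-0.042, -0.0885, 0.09) [[-2.0, 3.1], [-0.3, 3.7], [2.5, 6.0], [0.4, 0.7]]
(0, 0, 0.11) [[-3.3, 0.2], [-1.1, -2.3], [2.3, 1.8], [-0.4, -0.5]]
(0.042, 0.0885, 0.11) [[-4.3, 1.8], [-2.2, -3.7], [1.8, 1.8], [-0.7, 2.4]]
(-0.1, -0.0885, 0.11) [[-2.7, -0.3], [-0.9, 0.3], [2.6, 0.2], [0.0, -5.1]]
[-0.03408677 -0.03521905  0.1068126 ] [-3.   0.6 -0.9 -0.7  2.4  2.  -0.2 -1.5]
[[326.6 126. ]
 [289.2 140.1]
 [305.1 161.6]]
```

The end-stop corners fit the nominal height, so the closed fingertips just sit higher than stated. That is a constant offset and cancels in the slopes: +y -0.042, +x -0.0885 (5.6° in total, as specified). Now I turn knob B by +0.93 rad, finding the disc by touch.

```bash
cat >> h.py <<'E'
def turn(g,phi,d):
    """grip wing at g with wing angle phi, turn by d (ccw>0)"""
    A=knobR(0).apply([0,0,1]); q0=np.array(sense()["joints"]); best=None
    def rot(p): return (knobR(p)*R.from_euler('x',np.pi)).as_euler('xyz')
    for k in(-1,0,1):
        p=phi+k*np.pi
        q=kinematics.inverse_kinematics(g+A*.06,rot(p)); q1=kinematics.inverse_kinematics(g,rot(p))
        if q is None or q1 is None: print("no ik",k); continue
        q2=kinematics.inverse_kinematics(g+A*.06,rot(p+.1)); q=np.array(q)
        s=None if q2 is None else np.sign(np.array(q2)[6]-q[6])
        s=-1 if s is None else s
        e=q1[6]+s*d
        print(k,np.round(q,2),"sign",s,"end",round(e,2))
        if max(abs(e),abs(q1[6]))<2.6:
            c=abs(q-q0).max()
            if best is None or c<best[0]: best=(c,p,s)
    _,p,s=best; r=rot(p)
    command_gripper(.042,25)
    ctrl.movep(g+A*.065,r)
    t=g-A*.011      # grasp point at g
    ctrl.move_l(g+A*.012,rate=.15)
    hit=ctrl.move_l(t-A*.014,rate=.04,threshold=4)
    P=np.array(sense()["tcp_pos"]); print("hit",hit,"tcp along axis",np.round((P-g)@A,4))
    ctrl.move_l(P+A*.003,rate=.05)
    command_gripper(.0,30); st=sense(); print("open",st["opening"],st["grip_force"],st["ft_force"])
    q=np.array(st["joints"]); q[6]+=s*d; ctrl.move_j(q)
    st=sense(); print("after",st["opening"],np.round(st["ft_force"],1),np.round(st["torque"],2))
    command_gripper(.05)
    P=np.array(sense()["tcp_pos"]); ctrl.move_l(P+A*.07,rate=.25); print("t",sense()["time"])
E
python3 - <<'E'
from h import *
turn(np.array([.5435,.211,.086]),2.534,.93)
f=vision.grab_frame("top"); cv2.imwrite("pics/b1.png",f["frame"])
r=fitknob(f,dock(-.141,.205,.089)); print(r)
E
```

```text
-1 [-1.02  0.77  0.46  2.18  1.59  0.11  1.45] sign 1.0 end 2.08
0 [-0.9   0.73  0.25  2.18  1.53  0.27 -1.62] sign 1.0 end -1.12
1 [-1.02  0.77  0.46  2.18  1.59  0.11  1.45] sign 1.0 end 2.08
hit False tcp along axis -0.0249
open 0.01564428918706951 29.766131239011884 [ 4.13172905  2.99540713 -0.14279673]
after 0.015464758919563181 [ 4.5  2.5 -0.1] [ 0.69 -0.25  0.46]
t 17.75
(array([0.53878464, 0.21369069, 0.08654936]), np.float64(0.2544), np.float64(0.5287465940054495))
```

Run:
```python
from h import *
ctrl.movep(dock(-.19,.25,.30),[np.pi,0,YAW-np.pi/2+0]) if 0 else None
f=vision.grab_frame("top")
print([(round(e["p"],2),np.round(w(f,e["at"]),4)) for n in("knob_a_grip","knob_b_grip") for e in nets.place_of(n,f)[:2]])
for z in(.079,.089,.099):
    r=fitknob(f,dock(-.141,.055,z)); print("a",np.round(r[0],4),round(r[1],3),round(r[2],2))
c=px(f,dock(-.141,.13,.09))[0].astype(int)
cv2.imwrite("pics/b2.png",cv2.resize(f["frame"][c[1]-60:c[1]+60,c[0]-80:c[0]+80],None,fx=4,fy=4,interpolation=cv2.INTER_CUBIC))
```

```text
[(0.84, array([0.488 , 0.074 , 0.0893])), (0.78, array([0.545 , 0.2159, 0.0862])), (0.24, array([ 0.6037, -0.0274, -0.0024]))]
a [0.4906 0.0731 0.0787] 1.814 0.69
a [0.4894 0.0719 0.0883] 1.8 0.68
a [0.4879 0.0717 0.0976] 1.74 0.66
```

View pics/b2.png

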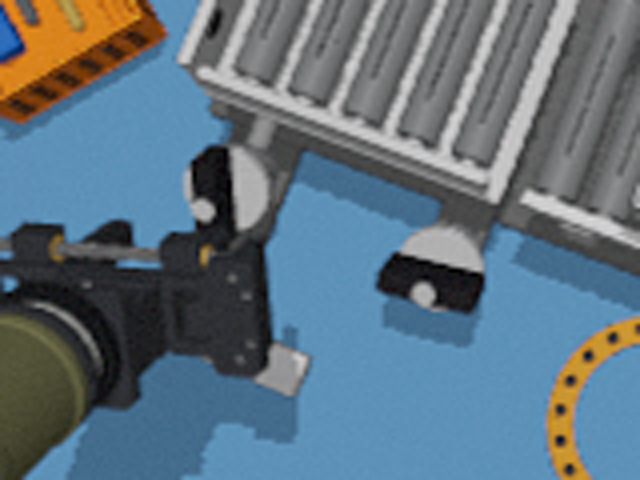

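Wing B at (212,190) has turned counter-clockwise. Wing A is clear at (432,282). Next I turn A by -1.97 rad and probe again.

Run:
```python
from h import *
ctrl.move_l(np.array(sense()["tcp_pos"])+[0,0,.08],rate=.25)
turn(np.array([.489,.073,.0885]),1.84,-1.97)
p=np.array(sense()["tcp_pos"]); ctrl.move_l(p+[0,0,.06],rate=.25)
command_gripper(0.0,20)
q0=np.array(sense()["joints"]); c=[]
for k in(YAW+np.pi/2,YAW-np.pi/2):
    q=kinematics.inverse_kinematics(dock(-.075,.07,.26),[np.pi,0,k]); c.append((abs(np.array(q)-q0).max() if q is not None else 9,k))
rot=[np.pi,0,min(c)[1]]
z=probe([(-.075,-.06),(-.075,.06),(.075,.06)],rot,hov=.155,low=.105)
print("rise +y",(z[1]-z[0])/.12,"rise +x",(z[2]-z[1])/.15)
```

```text
-1 [-0.43  0.67 -0.2   2.5   2.11  0.6   0.37] sign 1.0 end -1.6
0 [ 0.13  0.95 -1.26  2.47  1.64  1.33 -2.38] sign 1.0 end -4.32
1 [-0.43  0.67 -0.2   2.5   2.11  0.6   0.37] sign 1.0 end -1.6
hit False tcp along axis -0.0249
open 0.016316668411185408 28.73568473692103 [4.86390284 1.44064454 6.58392282]
after 0.01596309189081682 [ 1.3 -2.5  5.8] [-0.52 -0.24 -0.14]
t 25.2583
(-0.075, -0.06) True 0.1197 [-1.1 -0.5  3.1] 28.46
(-0.075, 0.06) True 0.1198 [-0.1 -0.3  3.5] 29.93
(0.075, 0.06) True 0.1199 [0.5 0.1 5.1] 31.51
rise +y 0.0005654808991360782 rise +x 0.0008831524915314803
```

Both slopes are now under 0.001, so the platform is level. Next is pushing the tray with both opened fingers on its -y wall.

Run:
```python
from h import *
rot=[np.pi,0,YAW+np.pi/2]; Z=.165
p=np.array(sense()["tcp_pos"]); ctrl.move_l([p[0],p[1],.30],rate=.3)
command_gripper(.08,20)
ctrl.movep(dock(0,-.275,.30),rot)
ctrl.move_l(dock(0,-.275,Z),rate=.2)
print("t",sense()["time"])
h=ctrl.move_l(dock(0,.015,Z),rate=.08,threshold=15); s=sense(); print(h,np.round(s["ft_force"],1),s["time"])
if not h:
    h=ctrl.move_l(dock(0,.065,Z),rate=.03,threshold=6); s=sense(); 
    v=np.array(s["tcp_pos"])-D0; print(h,"dock y",v@ax()[1],"x",v@ax()[0],np.round(s["ft_force"],1),s["time"])
f=vision.grab_frame("side"); cv2.imwrite("pics/s2.png",cv2.resize(f["frame"][80:280,220:460],None,fx=3.2,fy=2.9))
```

```text
t 36.2167
False [-0.4 -1.2  0.8] 39.9917
True dock y 0.04612326313713934 x -0.0008241639450970589 [-0.1  0.4  0.1] 41.0417
```

View pics/s2.png

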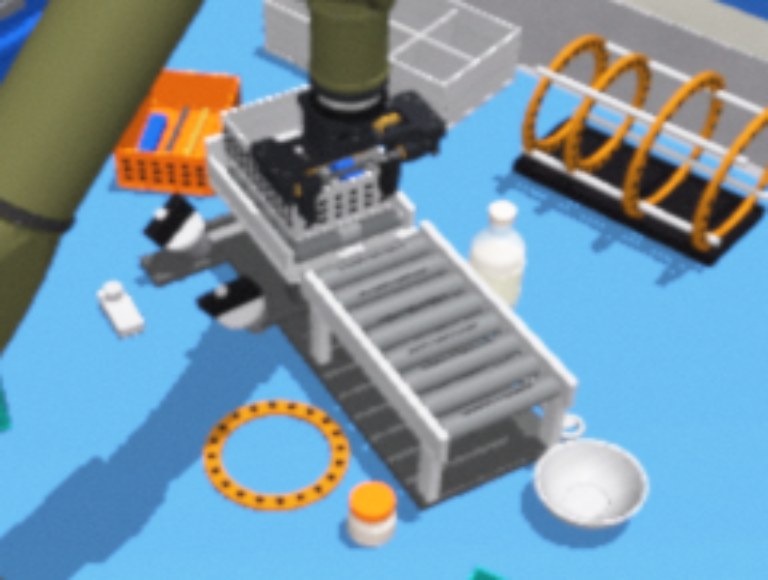

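The tray (around (320,190)) is on the platform and the push stopped at the predicted y of 0.046. I press once more gently to confirm it is home, then withdraw and check.

Run:
```python
from h import *
Z=.165
y=lambda:(np.array(sense()["tcp_pos"])-D0)@ax()[1]
ctrl.pause(.5)
for _ in range(2):
    h=ctrl.move_l(dock(0,y()+.012,Z),rate=.012,threshold=4); s=sense(); print(h,"y",y(),np.round(s["ft_force"],1)); ctrl.pause(.4); print(np.round(sense()["ft_force"],1))
ctrl.move_l(dock(0,y()-.06,Z),rate=.06)
ctrl.move_l(dock(0,y(),.30),rate=.25)
ctrl.movep(dock(-.05,-.32,.33),[np.pi,0,YAW+np.pi/2])
a=vision.grab_frame("top");b=vision.grab_frame("side")
for f in(a,b):
  for n in("tray","platform"):
    for e in nets.place_of(n,f)[:3]:
        v=w(f,e["at"])-D0; print(n,round(e["p"],2),np.round([v@ax()[0],v@ax()[1],v[2]],4))
def c(f,u,k=50): 
    x,y=(int(max(0,q-k)) for q in u); return cv2.resize(f["frame"][y:y+2*k,x:x+2*k],(395,395),interpolation=cv2.INTER_CUBIC)
P=dock(0,.14,.15); cv2.imwrite("pics/fin.png",np.hstack([c(a,px(a,P)[0]),c(b,px(b,P)[0])])); print(sense()["time"])
```

```text
True y 0.045875060951890666 [ 0.7  0.1 -0.8]
[-0.2  0.2 -0.3]
True y 0.04568512670163844 [-1.   0.4  0.4]
[0.4 0.2 0.3]
tray 0.98 [-0.0008  0.1428  0.1363]
tray 0.85 [-0.0365  0.4041 -0.0007]
tray 0.79 [-0.1067 -0.4695 -0.0005]
tray 0.91 [-0.4396  0.1511  0.0026]
tray 0.86 [-3.610e-02  4.011e-01  2.000e-04]
tray 0.67 [-0.1044 -0.4647  0.0005]
platform 0.63 [-0.0002  0.1311  0.1109]
46.6
```

View pics/fin.png

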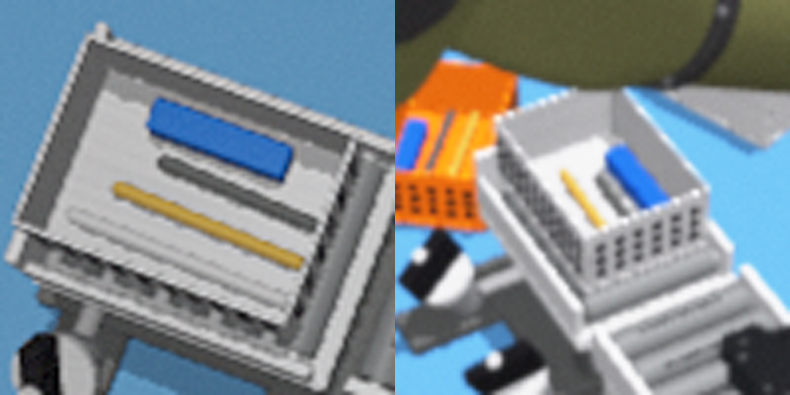

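The tray is tight against the end stop with no gap in the top view (left wall at crop (60,130)). The networks put it at dock y 0.143, against 0.140 expected.

```bash
python3 -c "
from h import *
print(workorder.sign_off())"
```

```text
the job is handed in; nothing more can be done
None
```

The job is handed in at about 47 s: I levelled the platform first (slopes under 0.001 rad both ways by touch), then pushed the steel tray fully home against the end stop; the knobs were not touched after levelling, and no bystander was touched on purpose or looked moved in the pictures.

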